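# Clamp the glued pin box in the gluing stand

### The job

The lid of the small wooden pin box has just been glued and must be pressed while it sets. Slide the red clamp's free jaw down its upright bar until its foot bears on the box and the jaw tilts back and binds, then turn the black knob clockwise until the foot presses the box firmly, with about 18 newtons and never more than 30. Let go, leaving the box clamped where it stands and the things round the stand undisturbed.

Things in the scene. Friction and masses are not known exactly. Their poses are not given: they have to be found in the camera images.
- stand: gluing stand fixed to the worktop: plywood board 170 x 130 x 15 mm with an upright steel bar 18 x 8 mm, its top 158 mm above the worktop. Origin: centre of the board's underside; z up; the bar's centre is at x = +55 mm, y = 0, and the clamp's arm reaches from it toward -x, over the board.
- thumb_rest (a point): black ribbed thumb rest, 22 x 24 mm, on the red arm of the free jaw, 29 mm from the bar's centre line; the point is the middle of its flat top: the place to push the jaw straight down, hand clear of the knob (56 mm off, its top 31 mm higher) and of the bar. The jaw slides against some 3 to 8 N, needs 20 to 55 mm of travel and stays where it is left. x and y axes as the stand's.
- jaw_tilt (a joint): rocking of the free jaw on its bar, rad: -0.05 with its nose hanging (free), +0.04 to +0.08 nose up and bound. Once the foot bears on the box the collar sinks some 7 to 10 mm more as the jaw rocks over and jams; a push of 16 to 20 N on the thumb rest jams it well (foot force then some 3 to 12 N). Pushing down on the knob keeps the nose down and the jaw does not bind.
- knob_grip (a point): black fluted round knob of the clamp screw, 32 mm across, 24 mm high, axis upright when bound, white pointer line on top, 85 mm from the bar's centre line toward the stand's -x; the point is on its axis at half its height, 32 mm above the red arm's top (20 mm of bare screw between).
- knob (a joint): turn of the knob, rad; grows clockwise from above (tightening), starts at 0 to 0.3, stop at 7. The screw advances 8 mm a turn; with the jaw bound the knob itself sinks about 5 mm a turn (0.8 mm a radian), so the hand should follow it down. It takes some 0.05 N m free, up to about 0.2 N m tight, and stays where it is left. 1 to 4 rad are needed, by the force left from the push.
- foot: round sprung foot under the clamp screw, 24 mm across, with a flat black rubber face. Its face is 78 mm below the knob point when free and comes 1 mm nearer to it for each 6 N of pressing force; with the jaw bound each radian of knob turn adds about 4 N. Origin: centre of its face; axes turn with the knob.
- pin_box: loose wooden pin box with a flat lid, 62 x 85 x 36 mm, standing on the board under the foot. Origin: centre of its underside; z up.
- eraser: bystander: blue and white eraser, 21 x 45 x 13 mm. Origin: centre of its underside.
- bolt_gauge: bystander: brass weight with a small neck and head, 38 mm across, 48 mm high. Origin: centre of its underside.
- rock_sample: bystander: smooth grey-white pebble, 44 x 60 x 32 mm, beside the board. Origin: centre of its underside.

How it is judged:
By the outcome, as a careful person would: the job done as asked, in the order asked, and still so for the second after the job is handed in, with the robot touching nothing.
It also fails if it takes over 67 s, if anything falls off the work surface, if the arm or the gripper's body presses on something with over 40 N, if the wrist force passes 120 N, or if a joint passes its speed limit or range.

### The arm

A 6-joint arm with a two-finger parallel gripper is mounted at the origin on a cart in front of the work surface, level with it; the furniture and walls round the work are solid. World frame = base frame: x ahead of the robot, y to its left, z up, the work surface at z = 0. Lengths are in mm, angles in degrees, forces in N, time in s.
With the tool pointing down it reaches from about 300 to 850 mm from the base axis. Payload 4.2 kg.
Tool frame: the origin (TCP) lies on the centre line of the jaws, within the pads' length; the fingertips stand 8 mm ahead of it and the grasp point (between the pads) lies 11 mm behind it; z points along the fingers, y is the line along which they close (so a half turn about z gives the same grasp; the last joint's range is limited). The gripper opens to 91 mm and grips with 3 to 60 N. Pads are 32 mm wide; open, the fingers measure 118 mm over their backs; the gripper's body (76 mm by 178 mm) begins 60 mm behind the grasp point.
Start: joints at [75.287, 18.312, 89.639, -0, 72.044, -1.146], TCP at [134.892, 558.969, 221.976] pointing down, gripper open.
Joint ranges: [-177.97, 177.97], [-48.28, 115.42], [12.27, 149.76], [-77.06, 257.06], [2.81, 150.46], [-146.56, 146.56]. Speed limits (degrees/s): [147.25, 147.25, 180, 180, 180, 180].

### API

Orientations are given as [roll, pitch, yaw] about the fixed x, y, z axes, in that order (R = Rz(yaw) Ry(pitch) Rx(roll)).
In Python, from workcell import telemetry, eyes, ticket gives the robot as it stands. The module is installed in compiled form; this text tells all that it offers.
- The arm moves only by the shell command python3 -m crank 'ROWS' [OPENING] [FORCE]. ROWS is JSON, a list of rows, each an object of numbers: "dx", "dy", "dz": the shift along the world's x, y, z normalised to -1 to 1, where 1 is 80 cm; "yaw": the turn about the world's z normalised to -1 to 1, where 1 is 5 degrees. A call has 1 to 10 rows; each row shifts and turns the commanded pose from where the row before left it; what a row does not reach is not made up. A row lasts 1/8 s, in which the tool goes at most 62.5 mm and 10.7 degrees, less where a joint would pass 70% of its speed; a pose out of reach is approached as far as the arm can. A call with a number of a shift or a turn outside -1 to 1 is refused whole. A call with a gripper value outside its range is refused whole. OPENING is the opening, from 0 (shut) to 1 (fully open), set as the call begins (- or left out, the last holds). The fingers move at their own pace and stop on an object; FORCE is the grip in N (left out, the last holds). Time passes only in rows, so rows that do not move let the fingers close. It gives the time, the measured TCP pose, the force, the opening and the grip force at its end, in the units of the state.
- telemetry.state(): the state, without advancing time (a new reading comes with each control period).
- eyes.grab_frame(name): name is "side" or "top" or "wrist"; returns the picture (420x560x3 uint8, red, green, blue); there is no depth.
- eyes.calibration(name): a dict with "camera_matrix" (3x3 intrinsics, pixels), "world_from_camera" (4x4, takes a point from camera to world coordinates). Camera axes: x right, y down, z forward; pixel columns grow to the right and rows downward; lengths in mm; the calibration is good to about 2 mm. A picture is of the moment at which its call begins: read the wrist's pose just before it. calibration takes no time and is no camera call; for the wrist camera it gives the pose at the moment of the call.
- ticket.job_done(): hands the job in; it is judged then, once.
The state is a dict: "time_s": time; "qpos": joint angles; "qvel": joint speeds; "effort": joint torques, N m; "ee_pos": TCP position; "ee_rot": TCP orientation; "force": force on the tool from outside, world axes, zero at the start; "torque": the same for the moment, N m; "gripper_width": finger opening in mm; "gripper_force": force on a finger pad.
Only numpy, scipy, OpenCV 4.12 (cv2) and the standard library are available. Lean on these libraries where they do the work, as an engineer would, in place of code of your own. Each camera call takes 0.05 s, during which the arm holds its last target. There are 200 camera calls.

## Working session

There is one attempt and no reset: what is moved stays moved. The work goes in short steps, Python scripts to look and compute and a shell command to move; the robot and the scene stay as the last step left them, time stands still between calls to the robot, and variables do not carry over. Pictures are saved under pics/ and viewed, at most 10 in all, crops included, and the job is handed in when it is done.

```bash
mkdir -p pics; python3 - <<'E'
from workcell import telemetry, eyes
import cv2, numpy as np
s=telemetry.state(); print(s)
for n in("side","top"):
    c=eyes.calibration(n); np.set_printoptions(suppress=True,precision=3); print(n,c)
    im=eyes.grab_frame(n); cv2.imwrite(f"pics/{n}0.png",cv2.resize(im[:,:,::-1],None,fx=1.4,fy=1.4,interpolation=cv2.INTER_CUBIC)); np.save(f"{n}0.npy",im)
E
```

```text
{'time_s': 0.0, 'qpos': array([ 7.52852031e+01,  1.83499262e+01,  8.97068854e+01, -8.38061135e-04,
        7.20422860e+01, -1.14835138e+00]), 'qvel': array([-0.01475515, -0.05706235,  0.06339437, -0.07307896, -0.03173944,
       -0.09468943]), 'effort': array([ 1.98223388e-03, -4.12473428e+01, -2.31979609e+01,  7.28976564e-02,
        4.55199892e-02, -1.21119401e-04]), 'ee_pos': array([134.78239969, 558.47618631, 221.13420177]), 'ee_rot': array([-1.79900906e+02, -1.18940353e-03,  1.66433813e+02]), 'force': array([-1.02113355,  0.35395015,  1.10461738]), 'torque': array([ 0.03740877, -0.00607857,  0.03002919]), 'gripper_force': 0.0, 'gripper_width': 91.1307792568831}
side {'camera_matrix': array([[528.974,   0.   , 276.87 ],
       [  0.   , 528.974, 210.885],
       [  0.   ,   0.   ,   1.   ]]), 'world_from_camera': array([[ -0.998,   0.043,  -0.04 , 584.651],
       [  0.054,   0.397,  -0.916, 651.238],
       [ -0.024,  -0.917,  -0.399, 480.691],
       [  0.   ,   0.   ,   0.   ,   1.   ]])}
top {'camera_matrix': array([[532.446,   0.   , 270.444],
       [  0.   , 532.446, 213.386],
       [  0.   ,   0.   ,   1.   ]]), 'world_from_camera': array([[  -0.028,   -0.988,    0.151,  415.077],
       [  -1.   ,    0.029,    0.005, -174.983],
       [  -0.009,   -0.151,   -0.988,  998.42 ],
       [   0.   ,    0.   ,    0.   ,    1.   ]])}
```

View pics/side0.png

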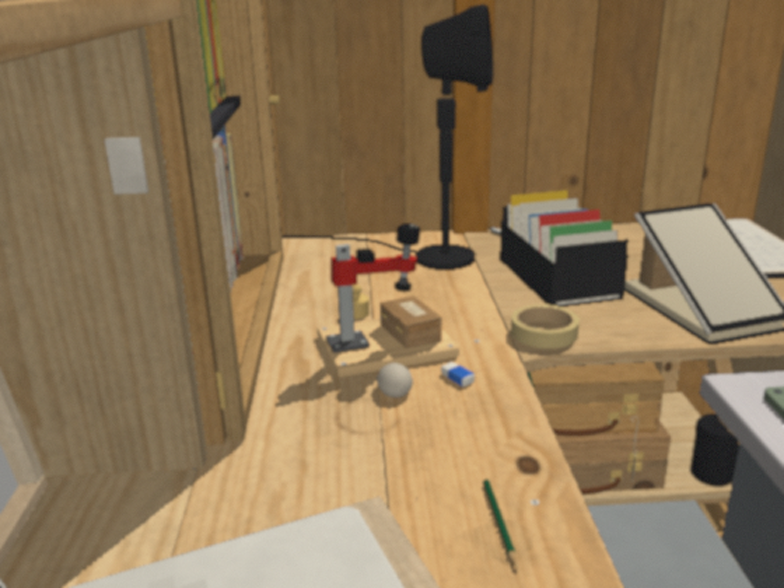

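View pics/top0.png

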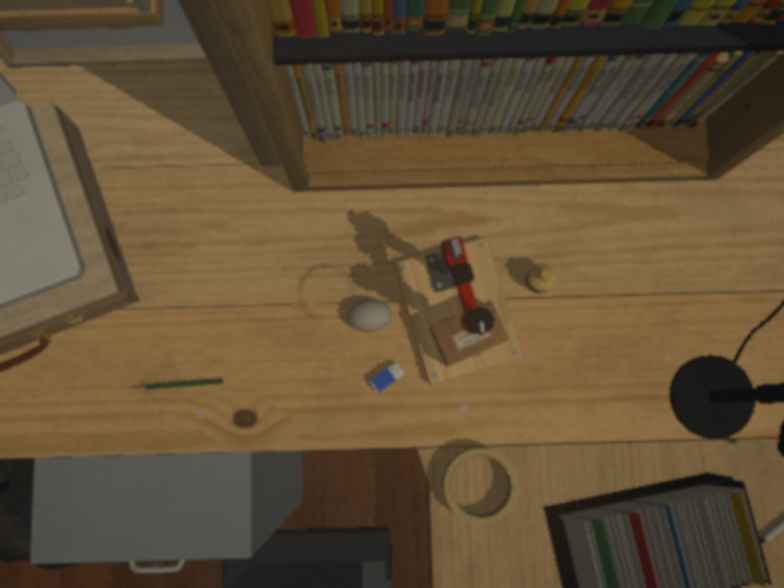

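Both views show the clamp: side view about (375,265) and top view about (465,285), both in the 1.4x pictures. I'll zoom in on each to get feature pixels.

```bash
python3 - <<'E'
import cv2, numpy as np
a=np.load("side0.npy")[155:295,215:350]; b=np.load("top0.npy")[160:280,255:400]
f=lambda i:cv2.resize(i[:,:,::-1],None,fx=4,fy=4,interpolation=cv2.INTER_CUBIC)
a=f(a);b=f(b)
print(a.shape,b.shape)
cv2.imwrite("pics/sc.png",a);cv2.imwrite("pics/tc.png",b)
E
```

```text
(560, 540, 3) (480, 580, 3)
```

View pics/sc.png

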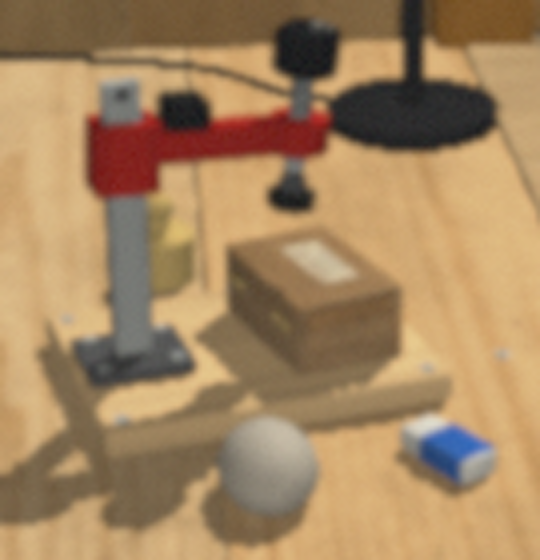

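View pics/tc.png

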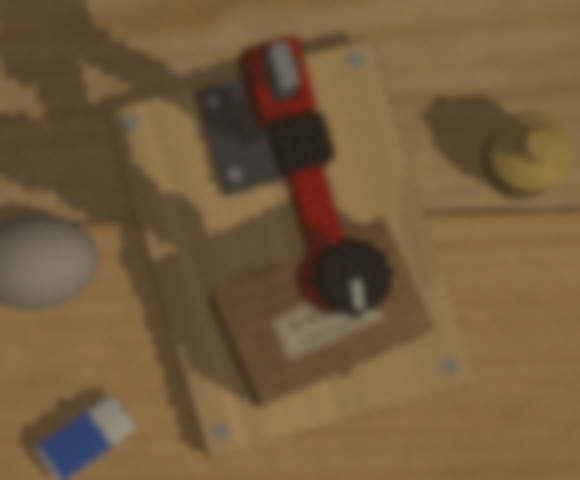

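```bash
cat > h.py <<'E'
import numpy as np, cv2
from workcell import eyes
C={n:eyes.calibration(n) for n in("side","top")}
def proj(n,P):
    M=np.linalg.inv(C[n]["world_from_camera"]); K=C[n]["camera_matrix"]
    q=(K@(M[:3,:3]@np.atleast_2d(P).T+M[:3,3:])).T
    return q[:,:2]/q[:,2:]
off={"side":(215,155),"top":(255,160)}
E
python3 - <<'E'
from h import *
from scipy.optimize import least_squares
obs=[("top",118,110,(85,65,15)),("top",368,42,(85,-65,15)),("top",472,378,(-85,-65,15)),("top",210,455,(-85,65,15)),
("top",283,65,(55,0,158)),("side",121,88,(55,0,158)),("side",108,430,(85,65,15)),("side",450,375,(-85,65,15)),("side",50,322,(85,-65,15)),
("top",303,137,"t"),("side",185,97,"t"),("top",352,272,"k"),("side",310,28,"k")]
def pts(p):
    c,s=np.cos(p[2]),np.sin(p[2]);out=[]
    for o in obs:
        q=o[3]
        if q=="t": q=(26,0,p[3])
        if q=="k": q=(-30-p[5],0,p[4])
        out.append((p[0]+c*q[0]-s*q[1],p[1]+s*q[0]+c*q[1],q[2]))
    return np.array(out)
def res(p):
    P=pts(p);r=[]
    for o,w in zip(obs,P):
        uv=proj(o[0],w)[0]
        r+=list((uv-off[o[0]])*4+(-2,-2)-np.array(o[1:3])+2)
    return np.array(r)
s=least_squares(res,[570,-290,.2,130,160,3],loss="soft_l1",f_scale=4)
print(s.x.round(3),np.degrees(s.x[2])); 
for o,r,w in zip(obs,res(s.x).reshape(-1,2),pts(s.x)): print(o,r.round(1),w.round(1))
E
```

```text
[ 5.48158e+02 -2.75536e+02  2.47000e-01  1.45572e+02  1.71495e+02
  4.80700e+00] 14.134990549084101
('top', 118, 110, (85, 65, 15)) [-13.8  -0.7] [ 614.7 -191.7   15. ]
('top', 368, 42, (85, -65, 15)) [ 0.8 -6.2] [ 646.5 -317.8   15. ]
('top', 472, 378, (-85, -65, 15)) [4.6 4.2] [ 481.6 -359.3   15. ]
('top', 210, 455, (-85, 65, 15)) [-4.3  4.1] [ 449.9 -233.3   15. ]
('top', 283, 65, (55, 0, 158)) [0.5 0.7] [ 601.5 -262.1  158. ]
('side', 121, 88, (55, 0, 158)) [-0.9 -9.4] [ 601.5 -262.1  158. ]
('side', 108, 430, (85, 65, 15)) [-2.4  0.3] [ 614.7 -191.7   15. ]
('side', 450, 375, (-85, 65, 15)) [ 5.  -3.7] [ 449.9 -233.3   15. ]
('side', 50, 322, (85, -65, 15)) [-5.2 -9.9] [ 646.5 -317.8   15. ]
('top', 303, 137, 't') [-1.9  2.4] [ 573.4 -269.2  145.6]
('side', 185, 97, 't') [-2.7 -0.6] [ 573.4 -269.2  145.6]
('top', 352, 272, 'k') [0.6 2.4] [ 514.4 -284.   171.5]
('side', 310, 28, 'k') [-3.7 -0.2] [ 514.4 -284.   171.5]
```

The fit is good to about 2 mm. The thumb rest is at (573.4, -269.2, 145), the bound knob axis at (519.1, -282.9), and the stand's yaw is 14.1°. I'll travel with the fingers shut and the closing line along the stand's x.

```bash
R='{"dx":0.0343,"dy":-0.0647,"dz":0.004,"yaw":-0.78}'
python3 -m crank '[{"dx":0.0343,"dy":-0.0647,"dz":0.004,"yaw":-0.78},{"dx":0.0343,"dy":-0.0647,"dz":0.004,"yaw":-0.78},{"dx":0.0343,"dy":-0.0647,"dz":0.004,"yaw":-0.78},{"dx":0.0343,"dy":-0.0647,"dz":0.004,"yaw":-0.78},{"dx":0.0343,"dy":-0.0647,"dz":0.004,"yaw":-0.78},{"dx":0.0343,"dy":-0.0647,"dz":0.004,"yaw":-0.78},{"dx":0.0343,"dy":-0.0647,"dz":0.004,"yaw":-0.78},{"dx":0.0343,"dy":-0.0647,"dz":0.004,"yaw":-0.78},{"dx":0.0343,"dy":-0.0647,"dz":0.004,"yaw":-0.78},{"dx":0.0343,"dy":-0.0647,"dz":0.004,"yaw":-0.78}]' 0 20
python3 -m crank '[{"dx":0.0343,"dy":-0.0647,"yaw":-0.78},{"dx":0.0343,"dy":-0.0647,"yaw":-0.78},{"dx":0.0343,"dy":-0.0647,"yaw":-0.78},{"dx":0.0343,"dy":-0.0647,"yaw":-0.78},{"dx":0.0343,"dy":-0.0647,"yaw":-0.78},{"dx":0.0343,"dy":-0.0647,"yaw":-0.78},{},{}]'
```

```text
time_s: 1.35
ee_pos: [409.7, 39.5, 254.0]
ee_rot: [180.0, -0.0, 127.3]
force: [1.2, 1.2, -0.1]
gripper_width: 0.9
gripper_force: 0.0validation failed for argument at $[0]...
```

```bash
python3 -m crank '[{"dx":0.0341,"dy":-0.0643,"dz":0,"yaw":-0.773},{"dx":0.0341,"dy":-0.0643,"dz":0,"yaw":-0.773},{"dx":0.0341,"dy":-0.0643,"dz":0,"yaw":-0.773},{"dx":0.0341,"dy":-0.0643,"dz":0,"yaw":-0.773},{"dx":0.0341,"dy":-0.0643,"dz":0,"yaw":-0.773},{"dx":0.0341,"dy":-0.0643,"dz":0,"yaw":-0.773},{"dx":0,"dy":0,"dz":0,"yaw":0},{"dx":0,"dy":0,"dz":0,"yaw":0}]'
python3 - <<'E'
from workcell import telemetry
print(telemetry.state()["torque"],telemetry.state()["qpos"])
E
```

```text
time_s: 2.35
ee_pos: [572.4, -266.8, 253.2]
ee_rot: [-179.9, -0.1, 104.2]
force: [-0.2, 0.7, -0.1]
gripper_width: 0.3
gripper_force: 0.0
[-0.10398912  0.07126268 -0.00981   ] [-2.60484419e+01  2.26510713e+01  7.85338231e+01  3.12594472e-02
  7.89370200e+01 -4.02977157e+01]
```

```bash
python3 -m crank '[{"dx":0.001,"dy":-0.003,"dz":-0.027,"yaw":0},{"dx":0,"dy":0,"dz":-0.027,"yaw":0},{"dx":0,"dy":0,"dz":-0.027,"yaw":0},{"dx":0,"dy":0,"dz":-0.027,"yaw":0},{"dx":0,"dy":0,"dz":0,"yaw":0}]'
python3 - <<'E'
from workcell import eyes
import cv2
for n,(x,y,w,h) in {"side":(215,130,135,110)}.items():
    im=eyes.grab_frame(n)[y:y+h,x:x+w]; cv2.imwrite("pics/s1.png",cv2.resize(im[:,:,::-1],None,fx=4,fy=4,interpolation=cv2.INTER_CUBIC))
E
```

```text
time_s: 2.98
ee_pos: [572.3, -267.6, 166.5]
ee_rot: [-179.8, -0.2, 104.3]
force: [-0.1, 0.2, -0.4]
gripper_width: 0.2
gripper_force: 0.0
```

View pics/s1.png

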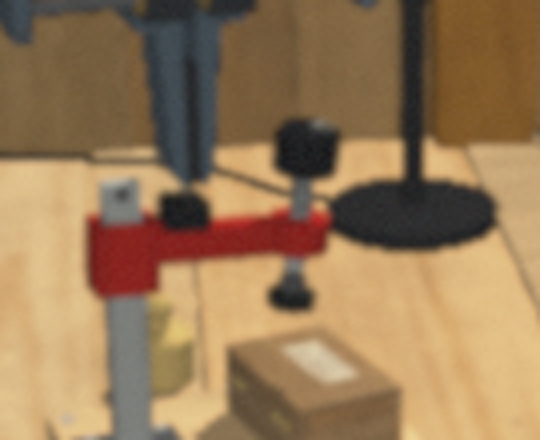

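The tips at (188,180) sit just above the thumb rest at (185,197) and are clear of both bar and knob. I'll push down in stages.

```bash
python3 -m crank '[{"dx":0.001,"dy":-0.001,"dz":-0.005,"yaw":0},{"dx":0,"dy":0,"dz":-0.005,"yaw":0},{"dx":0,"dy":0,"dz":-0.005,"yaw":0},{"dx":0,"dy":0,"dz":-0.005,"yaw":0},{"dx":0,"dy":0,"dz":-0.005,"yaw":0}]'
python3 -m crank '[{"dx":0,"dy":0,"dz":-0.005,"yaw":0},{"dx":0,"dy":0,"dz":-0.005,"yaw":0},{"dx":0,"dy":0,"dz":-0.005,"yaw":0}]'
```

```text
time_s: 3.65
ee_pos: [574.6, -270.6, 147.9]
ee_rot: [180.0, 0.0, 104.2]
force: [-0.4, -0.5, 5.0]
gripper_width: 0.3
gripper_force: 2.0
time_s: 4.03
ee_pos: [574.6, -270.5, 135.4]
ee_rot: [180.0, 0.0, 104.2]
force: [-0.9, -0.2, 3.5]
gripper_width: 0.4
gripper_force: 2.0
```

Sliding at about 4 N. Smaller steps from here.

```bash
for i in 1; do python3 -m crank '[{"dx":0,"dy":0,"dz":-0.004,"yaw":0},{"dx":0,"dy":0,"dz":-0.003,"yaw":0}]'; python3 -m crank '[{"dx":0,"dy":0,"dz":-0.003,"yaw":0},{"dx":0,"dy":0,"dz":-0.003,"yaw":0}]'; python3 -m crank '[{"dx":0,"dy":0,"dz":-0.002,"yaw":0}]';python3 -m crank '[{"dx":0,"dy":0,"dz":-0.002,"yaw":0}]'; done | grep -E "pos|force: \["
```

```text
ee_pos: [574.6, -270.5, 129.7]
force: [-1.0, 0.0, 3.0]
ee_pos: [574.6, -270.5, 125.1]
force: [-1.0, 0.5, 3.4]
ee_pos: [574.6, -270.5, 123.4]
force: [-1.0, -0.1, 2.9]
ee_pos: [574.8, -270.5, 122.2]
force: [-1.2, -0.3, 7.2]
```

```bash
(python3 -m crank '[{"dx":0,"dy":0,"dz":-0.002,"yaw":0},{"dx":0,"dy":0,"dz":-0.002,"yaw":0}]'; python3 -m crank '[{"dx":0,"dy":0,"dz":-0.002,"yaw":0}]';python3 -m crank '[{"dx":0,"dy":0,"dz":-0.0015,"yaw":0}]') | grep -E "pos|force: \["
```

```text
ee_pos: [575.3, -270.4, 120.1]
force: [-1.1, 1.1, 9.2]
ee_pos: [575.7, -270.3, 118.7]
force: [0.3, 1.9, 9.9]
ee_pos: [576.0, -270.3, 117.8]
force: [0.7, 2.6, 9.5]
```

```bash
(python3 -m crank '[{"dx":0,"dy":0,"dz":-0.0015,"yaw":0},{"dx":0,"dy":0,"dz":-0.0015,"yaw":0}]'; python3 -m crank '[{"dx":0,"dy":0,"dz":-0.001,"yaw":0}]';python3 -m crank '[{"dx":0,"dy":0,"dz":-0.001,"yaw":0}]') | grep -E "pos|force: \["
```

```text
ee_pos: [576.7, -270.2, 115.9]
force: [1.4, 2.8, 11.6]
ee_pos: [577.0, -270.1, 115.2]
force: [1.3, 3.3, 12.1]
ee_pos: [577.2, -270.1, 114.5]
force: [2.2, 3.7, 12.9]
```

```bash
(python3 -m crank '[{"dx":0,"dy":0,"dz":-0.001,"yaw":0}]'; python3 -m crank '[{"dx":0,"dy":0,"dz":-0.001,"yaw":0}]';python3 -m crank '[{"dx":0,"dy":0,"dz":-0.001,"yaw":0}]';python3 -m crank '[{"dx":0,"dy":0,"dz":0,"yaw":0}]') | grep -E "pos|force: \["
```

```text
ee_pos: [577.3, -270.1, 114.1]
force: [1.8, 2.6, 15.2]
ee_pos: [577.3, -270.1, 113.8]
force: [0.7, 4.3, 17.6]
ee_pos: [577.4, -270.1, 113.5]
force: [0.8, 3.5, 20.3]
ee_pos: [577.4, -270.1, 113.5]
force: [-0.4, 3.6, 17.7]
```

Jammed: about 9 mm of sinking at about 18–20 N. Next: lift clear, move over the knob, swing yaw +90° and open to about 50 mm.

```bash
python3 -m crank '[{"dx":0,"dy":0,"dz":0.01,"yaw":0},{"dx":0,"dy":0,"dz":0.04,"yaw":0},{"dx":0,"dy":0,"dz":0.06,"yaw":1},{"dx":-0.01,"dy":-0.002,"dz":0.02,"yaw":1},{"dx":-0.015,"dy":-0.0035,"dz":0,"yaw":1},{"dx":-0.015,"dy":-0.0035,"dz":0,"yaw":1},{"dx":-0.015,"dy":-0.0035,"dz":0,"yaw":1},{"dx":-0.015,"dy":-0.0035,"dz":0,"yaw":1},{"dx":0,"dy":0,"dz":0,"yaw":1},{"dx":0,"dy":0,"dz":0,"yaw":1}]' 0.55 20
python3 -m crank '[{"dx":0,"dy":0,"dz":0,"yaw":1},{"dx":0,"dy":0,"dz":0,"yaw":1},{"dx":0,"dy":0,"dz":0,"yaw":1},{"dx":0,"dy":0,"dz":0,"yaw":1},{"dx":0,"dy":0,"dz":0,"yaw":1},{"dx":0,"dy":0,"dz":0,"yaw":1},{"dx":0,"dy":0,"dz":0,"yaw":1},{"dx":0,"dy":0,"dz":0,"yaw":1},{"dx":0,"dy":0,"dz":0,"yaw":1},{"dx":0,"dy":0,"dz":0,"yaw":1}]'
python3 - <<'E'
from workcell import eyes, telemetry
import cv2,numpy as np
print(telemetry.state()["qpos"])
im=eyes.grab_frame("side");np.save("side2.npy",im);im=im[150:265,215:350]
cv2.imwrite("pics/s2.png",cv2.resize(im[:,:,::-1],None,fx=5,fy=5,interpolation=cv2.INTER_CUBIC))
c=eyes.calibration("wrist");w=eyes.grab_frame("wrist");np.savez("w2.npz",w=w,K=c["camera_matrix"],T=c["world_from_camera"])
cv2.imwrite("pics/w2.png",w[:,:,::-1])
E
```

```text
time_s: 7.52
ee_pos: [517.9, -283.1, 212.6]
ee_rot: [-180.0, -0.1, 144.4]
force: [-0.2, -0.4, 0.2]
gripper_width: 50.2
gripper_force: 0.0
time_s: 8.78
ee_pos: [518.1, -283.0, 212.5]
ee_rot: [179.9, -0.1, -165.6]
force: [0.5, 0.1, -0.9]
gripper_width: 50.4
gripper_force: 0.0
[-2.97668681e+01  2.01063825e+01  8.83501931e+01  2.19283971e-03
  7.16785559e+01 -1.34170025e+02]
```

View pics/s2.png

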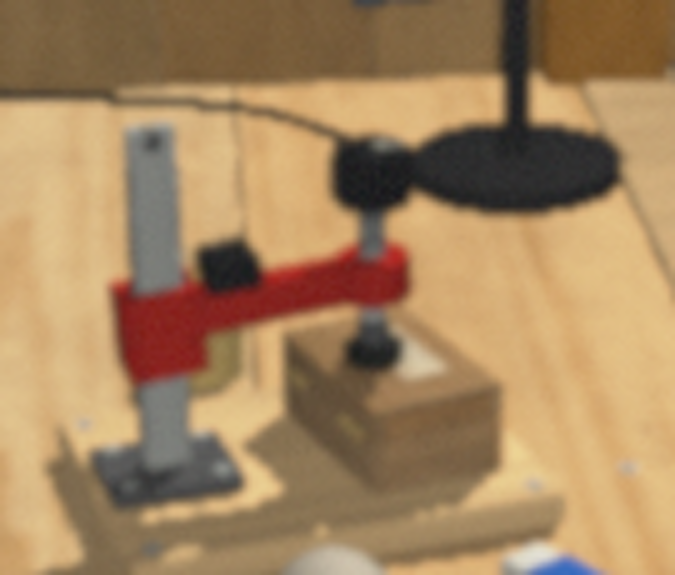

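View pics/w2.png

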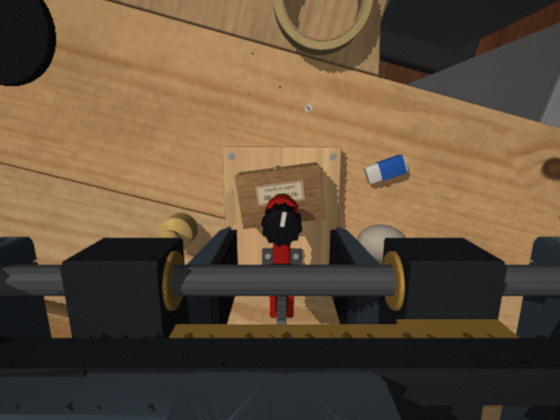

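The side view shows the nose up with the jaw bound and the foot on the lid. In the wrist view the knob's top centre is near (282,223). Now I'll work out the knob's position.

```bash
python3 - <<'E'
from h import *
d=np.load("w2.npz");K,T=d["K"],d["T"]
def ray(K,T,uv,z):
    r=T[:3,:3]@np.linalg.inv(K)@[*uv,1]; return T[:3,3]+r*(z-T[2,3])/r[2]
w=d["w"]; g=w[205:240,262:302].astype(int).max(2)
m=np.uint8(g<45); n,l,s,c=cv2.connectedComponentsWithStats(m); i=1+s[1:,4].argmax(); print(s[i],c[i]+[262,205])
for z in(136,139,142): print(z,ray(K,T,(282,223),z))
S=C["side"]
P=np.array([519,-283,0.])
for z in(124,127,130,133): print(z,(proj("side",[519,-283,z])[0]-(215,150))*5, "top",(proj("side",[519,-283,z+12])[0]-(215,150))*5)
print("foot51",(proj("side",[519,-283,51])[0]-(215,150))*5,"bartop",(proj("side",[601.5,-262,158])[0]-(215,150))*5)
E
```

```text
[   0    0   40   35 1078] [281.30333952 223.32189239]
136 [ 517.82159881 -285.70772035  136.        ]
139 [ 517.02824944 -285.90657893  139.        ]
142 [ 516.23490006 -286.1054375   142.        ]
124 [372.59576096 180.80285924] top [372.14585478 150.99520159]
127 [372.48368818 173.37769507] top [372.03270207 143.49848903]
130 [372.37134686 165.93474013] top [371.91927694 135.98372779]
133 [372.25873606 158.47393041] top [371.8055784 128.4508526]
foot51 [375.2426305  356.16604572] bartop [150.04570423 123.31619103]
```

```bash
(python3 -m crank '[{"dx":0,"dy":-0.0025,"dz":-0.03,"yaw":0},{"dx":0,"dy":0,"dz":-0.03,"yaw":0},{"dx":0,"dy":0,"dz":-0.03,"yaw":0},{"dx":0,"dy":0,"dz":-0.02,"yaw":0},{"dx":0,"dy":0,"dz":-0.007,"yaw":0},{"dx":0,"dy":0,"dz":0,"yaw":0}]'
python3 -m crank '[{"dx":0,"dy":0,"dz":0,"yaw":0},{"dx":0,"dy":0,"dz":0,"yaw":0},{"dx":0,"dy":0,"dz":0,"yaw":0}]' 0.25 25
python3 -c "
from workcell import telemetry as t;print(t.state()['torque'])")
```

```text
time_s: 9.62
ee_pos: [518.7, -285.4, 120.0]
ee_rot: [180.0, 0.0, -165.8]
force: [0.3, -0.1, 0.4]
gripper_width: 50.3
gripper_force: 0.0
time_s: 10.0
ee_pos: [518.7, -284.8, 120.6]
ee_rot: [180.0, 0.0, -165.8]
force: [-0.5, 1.9, 2.7]
gripper_width: 28.3
gripper_force: 25.0
[0.33684429 0.0806497  0.01464566]
```

```bash
cat > t.py <<'E'
from workcell import telemetry as t
s=t.state();print("TORQ",s['time_s'].__round__(2),s['torque'].round(3),s['force'].round(1),s['ee_pos'].round(1),round(s['ee_rot'][2],1),"q6",s['qpos'][5].round(1),round(s['gripper_width'],1))
E
python3 -m crank '[{"dx":0,"dy":0,"dz":-0.00009,"yaw":-1},{"dx":0,"dy":0,"dz":-0.00009,"yaw":-1}]' >/dev/null; python3 t.py
python3 -m crank '[{"dx":0,"dy":0,"dz":-0.00009,"yaw":-1},{"dx":0,"dy":0,"dz":-0.00009,"yaw":-1}]' >/dev/null; python3 t.py
python3 -m crank '[{"dx":0,"dy":0,"dz":-0.00009,"yaw":-1},{"dx":0,"dy":0,"dz":-0.00009,"yaw":-1}]' >/dev/null; python3 t.py
python3 -m crank '[{"dx":0,"dy":0,"dz":-0.00009,"yaw":-1},{"dx":0,"dy":0,"dz":-0.00009,"yaw":-1}]' >/dev/null; python3 t.py
python3 -m crank '[{"dx":0,"dy":0,"dz":-0.00009,"yaw":-1},{"dx":0,"dy":0,"dz":-0.00009,"yaw":-1}]' >/dev/null; python3 t.py
```

```text
TORQ 10.25 [0.4   0.091 0.089] [-1.   2.1  3.6] [ 518.8 -284.8  120.5] -175.9 q6 -124.0 28.6
TORQ 10.5 [0.483 0.068 0.115] [-0.5  1.9  3.6] [ 518.8 -284.6  120.3] 174.1 q6 -114.0 28.4
TORQ 10.75 [0.595 0.022 0.071] [-0.2  2.3  2. ] [ 518.8 -284.5  120.2] 164.1 q6 -104.0 28.4
TORQ 11.0 [ 0.642 -0.037  0.066] [0.2 3.4 3.7] [ 519.  -284.3  120.1] 154.1 q6 -94.0 28.4
TORQ 11.25 [ 0.702 -0.074  0.069] [0.5 4.1 2.2] [ 519.1 -284.2  119.9] 144.1 q6 -84.0 28.4
```

```bash

python3 -m crank '[{"dx":0,"dy":0.0008,"dz":-0.00009,"yaw":-1},{"dx":0,"dy":0.0008,"dz":-0.00009,"yaw":-1}]' >/dev/null; python3 t.py
python3 -m crank '[{"dx":0,"dy":0,"dz":-0.00009,"yaw":-1},{"dx":0,"dy":0,"dz":-0.00009,"yaw":-1}]' >/dev/null; python3 t.py
python3 -m crank '[{"dx":0,"dy":0,"dz":-0.00009,"yaw":-1},{"dx":0,"dy":0,"dz":-0.00009,"yaw":-1}]' >/dev/null; python3 t.py
python3 -m crank '[{"dx":0,"dy":0,"dz":-0.00009,"yaw":-1},{"dx":0,"dy":0,"dz":-0.00009,"yaw":-1}]' >/dev/null; python3 t.py
python3 - <<'E'
from workcell import eyes
import cv2,numpy as np
F=np.mean([eyes.grab_frame("side").astype(float) for _ in range(6)],0);np.save("side3.npy",F)
im=np.vstack([np.load("side2.npy")[170:230,230:320],F[170:230,230:320].astype(np.uint8)])
cv2.imwrite("pics/s3.png",cv2.resize(im[:,:,::-1],None,fx=5,fy=5,interpolation=cv2.INTER_CUBIC))
E
python3 t.py
```

```text
TORQ 11.5 [ 0.22  -0.028  0.145] [1.3 2.2 2.8] [ 519.2 -283.5  119.9] 134.1 q6 -73.9 28.4
TORQ 11.75 [ 0.475 -0.171  0.08 ] [1.5 3.3 2.7] [ 519.4 -283.4  119.7] 124.1 q6 -63.9 28.6
TORQ 12.0 [ 0.544 -0.245  0.084] [2.4 3.6 2.2] [ 519.6 -283.3  119.6] 114.1 q6 -53.9 28.3
TORQ 12.25 [ 0.555 -0.275  0.086] [2.5 3.1 2.5] [ 519.9 -283.2  119.5] 104.1 q6 -43.9 28.4
TORQ 12.55 [ 0.76  -0.43  -0.036] [3.9 4.6 2.6] [ 519.8 -283.3  119.4] 104.3 q6 -44.2 28.7
```

View pics/s3.png

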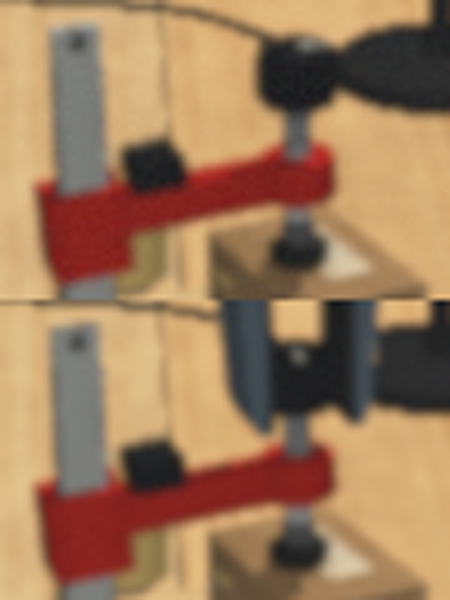

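```bash
python3 - <<'E'
from h import *
zs=np.linspace(40,180,1401)
def an(name,xy_top,xy_bot,zr):
    g=np.load(name).astype(np.float32).max(2)
    # sample along axis through z, averaging +-2 mm sideways (x direction in image)
    f=(zs-zr[0])/(zr[1]-zr[0]); P=np.c_[np.outer(1-f,xy_bot)+np.outer(f,xy_top),zs]
    uv=proj("side",P).astype(np.float32)
    prof=np.mean([cv2.remap(g,uv[:,0]+np.float32(o),uv[:,1],cv2.INTER_LINEAR).ravel() for o in(-1,-.5,0,.5,1)],0)
    prof=np.convolve(prof,np.ones(10)/10,"same")
    return prof
res={}
ax=np.array([519.07,-282.86]); d=np.array([-.9697,-.2442])
P={}
# free: screw tilted 0.05 rad: knob point further out
for n,t,b,zr in(("side0.npy",ax+d*4.5,ax+d*0.6,(82,172)),("side2.npy",ax,ax,(51,140)),("side3.npy",ax,ax,(51,140))):
    P[n]=an(n,t,b,zr); p=P[n]
    th=85
    i=np.where(np.diff((p>th).astype(int))!=0)[0]
    print(n,[(zs[k].round(1),"up" if p[k+1]>p[k] else "dn") for k in i])
    j=[np.searchsorted(zs,z) for z in np.arange(44,176,4)]
    print(p[j].astype(int))
E
```

```text
side0.npy [(np.float64(40.0), 'up'), (np.float64(81.6), 'dn'), (np.float64(92.6), 'up'), (np.float64(145.4), 'dn'), (np.float64(176.5), 'up'), (np.float64(179.8), 'dn')]
[151 157 180 196 201 180 165 192 199 130  43  44  77 112 145 157 137 127
 127 128 123 116 101  97  94  94  54  31  30  31  31  36  47]
side2.npy [(np.float64(40.1), 'up'), (np.float64(45.7), 'dn'), (np.float64(65.4), 'up'), (np.float64(109.3), 'dn'), (np.float64(138.6), 'up'), (np.float64(179.8), 'dn')]
[107  52  35  47  63  73 109 127 131 132 133 132 131 114  97  99  92  62
  32  32  31  33  37  54  96 168 220 223 223 220 187 119 116]
side3.npy [(np.float64(40.1), 'up'), (np.float64(45.7), 'dn'), (np.float64(64.4), 'up'), (np.float64(109.0), 'dn'), (np.float64(139.0), 'up'), (np.float64(179.8), 'dn')]
[108  52  36  48  64  81 114 128 132 134 135 132 112  92  97  99  92  52
  32  32  31  32  61  84 101 205 224 225 225 222 189 121 118]
```

```bash

python3 -m crank '[{"dx":0.0008,"dy":0.0008,"dz":-0.00009,"yaw":-1}]' >/dev/null; python3 t.py
python3 -m crank '[{"dx":0.0008,"dy":0.0008,"dz":-0.00009,"yaw":-1}]' >/dev/null; python3 t.py
python3 -m crank '[{"dx":0,"dy":0,"dz":-0.00009,"yaw":-1}]' >/dev/null; python3 t.py
python3 -m crank '[{"dx":0,"dy":0,"dz":-0.00009,"yaw":-1}]' >/dev/null; python3 t.py
python3 -m crank '[{"dx":0,"dy":0,"dz":-0.00009,"yaw":-1}]' >/dev/null; python3 t.py
python3 -m crank '[{"dx":0,"dy":0,"dz":-0.00009,"yaw":-1}]' >/dev/null; python3 t.py
python3 -m crank '[{"dx":0,"dy":0,"dz":-0.00009,"yaw":-1}]' >/dev/null; python3 t.py
python3 -m crank '[{"dx":0,"dy":0,"dz":-0.00009,"yaw":-1}]' >/dev/null; python3 t.py
```

```text
TORQ 12.68 [ 0.397 -0.115  0.186] [1.4 2.6 3.1] [ 520.1 -283.   119.3] 99.2 q6 -39.0 28.2
TORQ 12.8 [0.212 0.142 0.137] [0.9 1.1 4.6] [ 520.2 -282.8  119.3] 94.2 q6 -33.8 28.2
TORQ 12.93 [ 0.356 -0.016  0.103] [1.  2.2 3.1] [ 520.3 -282.8  119.2] 89.2 q6 -28.8 28.7
TORQ 13.05 [ 0.401 -0.094  0.094] [2.  2.2 3.9] [ 520.5 -282.7  119.2] 84.2 q6 -23.8 28.0
TORQ 13.18 [ 0.455 -0.117  0.109] [1.5 2.3 2.7] [ 520.6 -282.7  119.1] 79.2 q6 -18.8 28.7
TORQ 13.3 [ 0.442 -0.184  0.12 ] [2.4 2.  2.9] [ 520.7 -282.7  119.1] 74.2 q6 -13.8 28.6
TORQ 13.43 [ 0.48  -0.197  0.095] [2.6 2.  3.4] [ 520.8 -282.7  119. ] 69.2 q6 -8.8 28.3
TORQ 13.55 [ 0.512 -0.242  0.164] [3.6 2.  2.6] [ 521.  -282.8  119. ] 64.2 q6 -3.8 28.3
```

Torque (about 0.11 N·m) suggests roughly 12 N, but vision is too coarse to confirm that. To measure the knob height I'll release, then lightly touch the knob top and the fixed bar top (158 mm) with shut fingers.

```bash

python3 -m crank '[{"dx":0,"dy":0,"dz":0,"yaw":0},{"dx":0,"dy":0,"dz":0,"yaw":0},{"dx":0,"dy":0,"dz":0,"yaw":0}]' 0.52 >/dev/null; python3 t.py
python3 -m crank '[{"dx":0,"dy":0,"dz":0.03,"yaw":0},{"dx":0,"dy":0,"dz":0.03,"yaw":0},{"dx":0,"dy":0,"dz":0,"yaw":0}]' >/dev/null; python3 t.py
python3 -m crank '[{"dx":0,"dy":0,"dz":0,"yaw":0},{"dx":0,"dy":0,"dz":0,"yaw":0},{"dx":0,"dy":0,"dz":0,"yaw":0}]' 0 >/dev/null; python3 t.py
```

```text
TORQ 13.93 [-0.079  0.082  0.025] [-0.3  0.7 -0.7] [ 519.4 -282.9  117.8] 64.3 q6 -3.9 47.4
TORQ 14.3 [-0.059  0.078  0.076] [ 0.1 -0.5  0. ] [ 520.7 -283.4  167.7] 64.3 q6 -3.9 47.8
TORQ 14.68 [-0.1    0.132 -0.024] [-0.  -0.1  0.4] [ 519.5 -282.5  165.2] 64.2 q6 -3.9 20.3
```

```bash

python3 -m crank '[{"dx":0,"dy":0,"dz":-0.008,"yaw":0},{"dx":0,"dy":0,"dz":-0.008,"yaw":0},{"dx":0,"dy":0,"dz":0,"yaw":0}]' >/dev/null; python3 t.py
for i in 1 2 3 4 5 6 7 8; do :; done
python3 -m crank '[{"dx":0,"dy":0,"dz":-0.001,"yaw":0}]' >/dev/null; python3 t.py
python3 -m crank '[{"dx":0,"dy":0,"dz":-0.001,"yaw":0}]' >/dev/null; python3 t.py
python3 -m crank '[{"dx":0,"dy":0,"dz":-0.001,"yaw":0}]' >/dev/null; python3 t.py
python3 -m crank '[{"dx":0,"dy":0,"dz":-0.001,"yaw":0}]' >/dev/null; python3 t.py
```

```text
TORQ 15.05 [-0.122  0.039 -0.004] [-0.1 -0.5  0.9] [ 519.4 -282.4  152.3] 64.2 q6 -3.9 0.2
TORQ 15.18 [-0.082  0.088 -0.016] [ 0.3  0.3 -0.6] [ 520.  -282.8  152.5] 64.2 q6 -3.9 0.6
TORQ 15.3 [-0.09   0.094 -0.018] [1.2 0.9 0.1] [ 520.  -282.8  151.9] 64.2 q6 -3.9 0.5
TORQ 15.43 [-0.121  0.126  0.007] [ 0.2 -0.1  0.6] [ 519.9 -282.8  151. ] 64.2 q6 -3.9 0.7
TORQ 15.55 [-0.162  0.145 -0.033] [ 0.3 -0.   0. ] [ 519.9 -282.7  150.1] 64.2 q6 -3.9 0.4
```

```bash

python3 -m crank '[{"dx":0,"dy":0,"dz":-0.001,"yaw":0}]' >/dev/null; python3 t.py
python3 -m crank '[{"dx":0,"dy":0,"dz":-0.001,"yaw":0}]' >/dev/null; python3 t.py
python3 -m crank '[{"dx":0,"dy":0,"dz":-0.0006,"yaw":0}]' >/dev/null; python3 t.py
python3 -m crank '[{"dx":0,"dy":0,"dz":-0.0006,"yaw":0}]' >/dev/null; python3 t.py
```

```text
TORQ 15.68 [-0.133  0.089 -0.055] [-0.6 -0.4  0.1] [ 519.9 -282.7  149.3] 64.2 q6 -3.9 0.5
TORQ 15.8 [-0.164  0.076 -0.015] [0.6 0.  0.9] [ 519.9 -282.7  148.5] 64.2 q6 -3.9 0.4
TORQ 15.93 [-0.037  0.065 -0.029] [0.2 0.4 0. ] [ 519.8 -282.7  147.9] 64.2 q6 -3.9 0.4
TORQ 16.05 [-0.137  0.076  0.015] [0.4 0.7 0.1] [ 519.9 -282.7  147.5] 64.2 q6 -3.9 0.7
```

```bash

python3 -m crank '[{"dx":0,"dy":0,"dz":-0.0005,"yaw":0}]' >/dev/null; python3 t.py
python3 -m crank '[{"dx":0,"dy":0,"dz":-0.0005,"yaw":0}]' >/dev/null; python3 t.py
python3 -m crank '[{"dx":0,"dy":0,"dz":-0.0005,"yaw":0}]' >/dev/null; python3 t.py
```

```text
TORQ 16.18 [-0.089  0.092  0.041] [-0.1 -0.1 -0. ] [ 519.9 -282.7  147.2] 64.2 q6 -3.9 0.3
TORQ 16.3 [-0.09   0.12  -0.001] [ 0.8  0.3 -0.4] [ 519.9 -282.7  146.7] 64.2 q6 -3.9 0.4
TORQ 16.43 [-0.079  0.211 -0.025] [-0.1 -0.3  2.2] [ 519.9 -282.8  146.5] 64.2 q6 -3.9 0.5
```

Knob top contact is at TCP z = 146.5. Next is the bar top.

```bash

python3 -m crank '[{"dx":0,"dy":0,"dz":0.02,"yaw":0},{"dx":0,"dy":0,"dz":0.02,"yaw":0},{"dx":0.034,"dy":0.0087,"dz":0,"yaw":0},{"dx":0.034,"dy":0.0087,"dz":0,"yaw":0},{"dx":0.034,"dy":0.0087,"dz":0,"yaw":0},{"dx":0,"dy":0,"dz":-0.007,"yaw":0},{"dx":0,"dy":0,"dz":-0.005,"yaw":0},{"dx":0,"dy":0,"dz":0,"yaw":0}]' >/dev/null; python3 t.py
python3 -m crank '[{"dx":0,"dy":0,"dz":-0.001,"yaw":0},{"dx":0,"dy":0,"dz":-0.001,"yaw":0}]' >/dev/null; python3 t.py
```

```text
TORQ 17.43 [-0.06   0.11  -0.009] [0.  0.1 0.2] [ 600.3 -262.   168.6] 64.2 q6 1.2 0.1
TORQ 17.68 [-0.111  0.037  0.007] [0.3 0.8 0.3] [ 601.2 -262.1  167.4] 64.2 q6 1.2 0.6
```

```bash

python3 -m crank '[{"dx":0,"dy":0,"dz":-0.0005,"yaw":0}]' >/dev/null; python3 t.py
python3 -m crank '[{"dx":0,"dy":0,"dz":-0.0005,"yaw":0}]' >/dev/null; python3 t.py
python3 -m crank '[{"dx":0,"dy":0,"dz":-0.0005,"yaw":0}]' >/dev/null; python3 t.py
python3 -m crank '[{"dx":0,"dy":0,"dz":-0.0005,"yaw":0}]' >/dev/null; python3 t.py
```

```text
TORQ 17.8 [-0.1    0.078  0.026] [-0.2 -0.2  0.1] [ 601.3 -261.9  166.9] 64.2 q6 1.2 0.4
TORQ 17.93 [-0.118  0.106 -0.002] [ 0.5 -0.2  0.2] [ 601.5 -261.9  166.4] 64.2 q6 1.2 0.6
TORQ 18.05 [-0.083  0.216  0.001] [-1.1  0.5  3. ] [ 601.4 -261.8  166.3] 64.2 q6 1.2 0.4
TORQ 18.18 [0.04  0.413 0.007] [-1.2  1.3  5.2] [ 601.4 -261.9  166.3] 64.2 q6 1.2 -0.2
```

The bar touches at 166.3, so the knob top is at 138.2 and the knob point at about 126.2, giving F of about 15–17 N (12–15 N by torque). I'll regrasp and add about 0.5 rad.

```bash

python3 -m crank '[{"dx":0,"dy":0,"dz":0.02,"yaw":0},{"dx":-0.034,"dy":-0.0087,"dz":0,"yaw":0},{"dx":-0.034,"dy":-0.0087,"dz":0,"yaw":0},{"dx":-0.034,"dy":-0.0087,"dz":0,"yaw":0},{"dx":0,"dy":0,"dz":0,"yaw":0},{"dx":0,"dy":0,"dz":0,"yaw":0},{"dx":0,"dy":0,"dz":0,"yaw":0},{"dx":0,"dy":0,"dz":0,"yaw":0}]' 0.52 >/dev/null; python3 t.py
python3 -m crank '[{"dx":0,"dy":0,"dz":-0.03,"yaw":0},{"dx":0,"dy":0,"dz":-0.03,"yaw":0},{"dx":0,"dy":0,"dz":-0.018,"yaw":0},{"dx":0,"dy":0,"dz":0,"yaw":0}]' >/dev/null; python3 t.py
python3 -m crank '[{"dx":0,"dy":0,"dz":0,"yaw":0},{"dx":0,"dy":0,"dz":0,"yaw":0},{"dx":0,"dy":0,"dz":0,"yaw":0}]' 0.25 25 >/dev/null; python3 t.py
```

```text
TORQ 19.18 [-0.082  0.071  0.031] [ 0.4 -0.3 -0.5] [ 520.5 -282.5  181.4] 64.3 q6 -3.9 47.4
TORQ 19.68 [-0.099  0.091  0.016] [-0.1 -0.5  0.4] [ 519.5 -282.3  118.1] 64.3 q6 -3.9 47.7
TORQ 20.05 [-0.185 -0.181  0.036] [1.3 0.3 1.3] [ 520.9 -283.2  120.1] 64.2 q6 -3.9 28.3
```

```bash

python3 -m crank '[{"dx":0,"dy":0,"dz":-0.00009,"yaw":-1},{"dx":0,"dy":0,"dz":-0.00009,"yaw":-1}]' >/dev/null; python3 t.py
python3 -m crank '[{"dx":0,"dy":0,"dz":-0.00009,"yaw":-1}]' >/dev/null; python3 t.py
python3 -m crank '[{"dx":0,"dy":0,"dz":-0.00009,"yaw":-1}]' >/dev/null; python3 t.py
python3 -m crank '[{"dx":0,"dy":0,"dz":-0.00009,"yaw":-1}]' >/dev/null; python3 t.py
python3 -m crank '[{"dx":0,"dy":0,"dz":-0.00009,"yaw":-1}]' >/dev/null; python3 t.py
```

```text
TORQ 20.3 [-0.008 -0.192  0.148] [ 2.6 -0.6  1.2] [ 520.9 -283.   120. ] 54.1 q6 6.3 28.4
TORQ 20.43 [-0.061 -0.219  0.146] [2.  0.  1.8] [ 521.  -283.   119.9] 49.1 q6 11.2 28.7
TORQ 20.55 [ 0.005 -0.208  0.091] [2.4 0.2 0.9] [ 521.1 -282.9  119.9] 44.1 q6 16.3 28.4
TORQ 20.68 [-0.017 -0.261  0.145] [2.8 0.5 1.3] [ 521.1 -283.   119.8] 39.1 q6 21.3 28.4
TORQ 20.8 [ 0.015 -0.212  0.152] [2.2 0.7 1.1] [ 521.2 -283.   119.8] 34.1 q6 26.3 28.5
```

Torque is now about 0.14 N·m, which fits roughly 18 N, and the geometry agrees. Release, rise and check.

```bash

python3 -m crank '[{"dx":0,"dy":0,"dz":0,"yaw":0},{"dx":0,"dy":0,"dz":0,"yaw":0},{"dx":0,"dy":0,"dz":0,"yaw":0},{"dx":0,"dy":0,"dz":0,"yaw":0}]' 0.52 >/dev/null; python3 t.py
python3 -m crank '[{"dx":0,"dy":0,"dz":0.02,"yaw":0},{"dx":0,"dy":0,"dz":0.04,"yaw":0},{"dx":0,"dy":0,"dz":0.06,"yaw":0},{"dx":0,"dy":0,"dz":0.06,"yaw":0},{"dx":0,"dy":0,"dz":0,"yaw":0},{"dx":0,"dy":0,"dz":0,"yaw":0},{"dx":0,"dy":0,"dz":0,"yaw":0}]' >/dev/null; python3 t.py
python3 - <<'E'
from workcell import eyes
import cv2,numpy as np
im=eyes.grab_frame("side")[155:275,215:350]
cv2.imwrite("pics/s4.png",cv2.resize(im[:,:,::-1],None,fx=4,fy=4,interpolation=cv2.INTER_CUBIC))
E
```

```text
TORQ 21.3 [-0.1    0.154  0.055] [ 0.7 -1.  -0.4] [ 519.7 -282.7  118.6] 34.3 q6 26.1 47.6
TORQ 22.18 [-0.047  0.116  0.025] [ 0.4 -0.1 -0.1] [ 519.2 -282.3  261.3] 34.2 q6 26.1 47.3
```

View pics/s4.png

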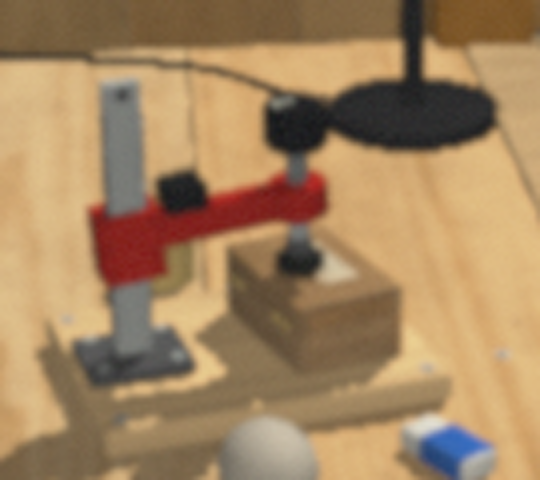

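The foot at (300,260) bears on the lid and the arm is nose-up and bound. The box, eraser and pebble are where they started, and the gripper is clear.

```bash
python3 -c "
from workcell import ticket;print(ticket.job_done())"
```

```text
the job is handed in; nothing more can be done
None
```

The pin box is clamped where it stood with the jaw bound, pressed by an estimated 17–19 N (from knob torque and knob height before the last half-radian, not a direct reading); the arm is clear and the job was handed in at about 22 s.

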